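# Photograph a relay module with the camera remote stick

## Robot

A 7-joint arm with a two-finger parallel gripper is mounted at the origin on a cart in front of the work surface, level with it; the furniture and walls round the work are solid. World frame = base frame: x ahead of the robot, y to its left, z up, the work surface at z = 0. Lengths are in m, angles in rad, forces in N, time in s.
With the tool pointing down it reaches from about 0.4 to 0.875 m from the base axis. Payload 6.5 kg.
Tool frame: the origin (TCP) lies at the very end of the fingers, on their centre line; the grasp point (between the pads) lies 19 mm behind it; z points along the fingers, y is the line along which they close (so a half turn about z gives the same grasp; the last joint's range is limited). The gripper opens to 88 mm and grips with 3 to 60 N. Pads are 18 mm wide; open, the fingers measure 123 mm over their backs; the gripper's body (75 mm by 187 mm) begins 45 mm behind the grasp point.
Start: joints at [1.257, 0.536, -0.004, 1.538, 0.003, 1.067, -0.071], TCP at [0.159, -0.63, 0.239] pointing down, gripper open.
Joint ranges: [-2.7, 2.7], [-0.37, 2.16], [-1.27, 1.26], [0.24, 2.4], [-1.31, 4.45], [0.19, 1.91], [-2.76, 2.76]. Speed limits (rad/s): [2.39, 2.39, 3.14, 3.14, 3.14, 3.14, 3.14].

## Interface

Orientations are given as a rotation vector (axis times angle).
In Python, from cell import arm gives the robot as it stands. Calls block until the motion is done:
- arm.move_pose(position, orientation): joint-space move of the TCP to a pose.
- arm.move_l(position, rot=None, feed=0.15): straight line of the TCP; rot=None keeps the orientation; feed is the mean speed in m/s.
- arm.move_joints(angles): joint-space move.
- arm.set_gripper(opening, grasp_force=None): finger opening in m; grasp_force is the grip in N (None keeps the last); returns when the fingers have stopped.
- arm.dwell(seconds).
- arm.inverse_kinematics(position, orientation): joint angles nearest the present ones, or None.
- arm.snapshot(name): name is "scene" or "top"; returns a dict with "pixels" (384x512x3 uint8, blue, green, red), "mtx" (3x3 intrinsics, pixels), "camera_from_world" (4x4, takes a point from world to camera coordinates). Camera axes: x right, y up, looking along -z (the intrinsics and any distortion apply to the point x, -y, -z); pixel columns grow to the right and rows downward; lengths in m; the calibration is good to about 2 mm. A picture is of the moment at which its call begins. There is no depth.
A pose or a line that the arm cannot do raises arm.PlanningError and nothing moves.
- arm.sign_off(): hands the job in; it is judged then, once.
Readings, each from a call of its own:
- arm.get_t(): time.
- arm.get_qpos(): joint angles.
- arm.get_qd(): joint speeds.
- arm.get_tau(): joint torques, N m.
- arm.get_eef_pos(): TCP position.
- arm.get_orientation(): TCP orientation.
- arm.get_wrist_force(): force on the tool from outside, world axes, zero at the start.
- arm.get_moment(): the same for the moment, N m.
- arm.get_opening(): finger opening in m.
- arm.get_grasp_force(): force on a finger pad.
Only numpy, scipy, OpenCV 4.12 (cv2) and the standard library are available. Lean on these libraries where they do the work, as an engineer would, in place of code of your own. Each camera call takes 0.05 s, during which the arm holds its last target. There are 200 camera calls.

## Task

The widest of the three relay modules in the sloping rack has to be photographed: move the hex-key set that was left in the wide seat of the photo board off the board onto the bench beside it, then put the wide module into that seat, upright, flat on its floor between the four corner angles, and let it go. Then tilt the spring-centred stick of the camera control all the way to the side on which that seat lies (left or right), so that the camera turns to face the module, hold it there for two seconds while the picture is taken, and let the stick spring back. Do not touch the camera or push on the board, and leave the other two modules in their bays and the tools on the bench where they are.

Things in the scene. Friction and masses are not known exactly. Their poses are not given: they have to be found in the camera images.
- wide_module: Grey rail-mount relay module, the widest of three: 100 (x) x 50 (y) x 58 (z) mm, 0.2-0.4 kg; origin at the centre of its underside, z out of its top. Stepped: 36 mm high over its length, 58 mm over the middle 62 mm. It lies in a rack bay with x up the slope, its low end at or near the front lip. Grasp across the 50 mm width; either way round in the seat will do.
- middle_module: Same kind of module, 36 mm wide, otherwise the same length and height; stays in its rack bay.
- slim_module: Same kind of module, 26 mm wide; stays in its rack bay.
- rack: Fixed grey sheet-metal rack, 246 mm wide, three equal bays at its y = -81, 0, +81 mm, 78 mm wide inside; any module may be in any bay. Origin on the bench below the middle. The floors rise 28 deg from the front (-x) to the back, 128 mm along the slope, 58 mm above the bench at the middle. Square to the slope: bay walls 14 mm high, front lip 24, back wall 38.
- photo_board: Fixed aluminium plate with a grid of small holes, 580 (x) x 320 (y) x 6 mm, its underside 2 mm above the desk (as high as the mat); origin at the centre of its underside. The two seats lie at x = -180, y = +125 (left) and -125 mm (right) within 4 mm; the ball camera on its stem (about 0.47 m high in all) stands at x = +230, y = 0 and faces -x.
- wide_seat_floor (a point): Centre of the floor of the wide seat, 16 mm above the bench; x along the seat, z up. The seat is a black plate 136 x 88 x 8 mm fixed on the board, left or right, with four aluminium corner angles 10 mm high that enclose 106 (x) x 56 (y) mm; each runs 18 mm along the sides, so the middle 70 mm of the long sides is open for fingers.
- narrow_seat: The other seat, the same but only 32 mm wide inside, on the other side of the board; stays empty. Origin at the centre of its underside, 8 mm above the bench.
- hex_keys: Folding hex-key set, 28 (x) x 95 (y) x 25 (z) mm, 0.15 kg, loose, lying flat in the wide seat lengthwise between the corner angles (its y axis along the seat's length). Origin at the centre of its underside.
- console: Fixed camera control, low black box 150 (x) x 110 (y) x 41 mm with a rubber-booted stick upright in the middle of its top. Origin at the centre of its underside; x away from the robot, y left.
- knob (a point): Centre of the black knob of the stick, 66 mm above the stick's pivot (the pivot is 45 mm above the console's origin); the knob is about 24 to 28 mm across from 46 to 85 mm above the pivot. Its z runs up the stick.
- stick_swing (a joint): Sideways tilt of the stick, rad: 0 upright, positive to the console's +y (left), stops at +/-0.42. A spring (0.6 N m/rad, about 4 N at the knob at the stop) returns it to 0. The camera turns the same way in proportion (+y for positive); at either stop it faces the seat on that side.
- stick_nod (a joint): Fore-and-aft tilt of the stick, rad: 0 upright, positive towards the console's -x (the robot), stops at +/-0.42, same spring. It works the zoom; not needed.
- sight (a point): Point in the air on the camera's line of sight, 0.25 m in front of the lens (the lens is about 0.43 m above the bench, the line falls 29 deg). It turns with the camera: -x points along the line of sight, y is level, across it.
- tape_roll: Black tape roll, 100 mm across, 19 mm high, lying flat on the bench; bystander, origin under its centre.
- side_cutters: Red-handled side cutters, 156 (x) x 50 (y) x 15 mm, on the bench; bystander, origin under the centre.

How it is judged:
On the way, in this order (a step that is already met when the one before it is completed fails the run):
1. the hex-key set lies on the bench off the photo board, let go ((x of hex_keys in the frame of photo_board below -0.3 m or x of hex_keys in the frame of photo_board above 0.3 m or y of hex_keys in the frame of photo_board below -0.17 m or y of hex_keys in the frame of photo_board above 0.17 m) and height (world z) of hex_keys between -0.02 and 0.022 m and contact force between the fingers and hex_keys below 0.05 N and linear speed of hex_keys below 0.03 m/s), for 0.2 s.
2. the wide module sits flat in the wide seat, let go (x of wide_module in the frame of wide_seat_floor between -0.007 and 0.007 m and y of wide_module in the frame of wide_seat_floor between -0.007 and 0.007 m and z of wide_module in the frame of wide_seat_floor below 0.004 m and angle between wide_module's own z axis and vertical below 0.06 rad and angle between the x axis of wide_module and the x axis of wide_seat_floor, either way round below 0.1 rad and contact force between the fingers and wide_module below 0.05 N and linear speed of wide_module below 0.02 m/s), for 0.2 s.
3. with the module in its seat, the stick is held over so that the camera faces the module (its line of sight passes within 45 mm sideways of the module's middle) for 1.5 s (all of step 2 and y of wide_module in the frame of sight between -0.045 and 0.045 m), for 1.5 s.
At the end, for the whole second after the job is handed in: The wide module sits in the wide seat within 7 mm of centre and 4 mm of the floor, upright within 3.4 deg, square within 6 deg (either way round), let go and still; the hex keys lie on the bench, their middle 10 mm or more off the board; the stick is upright within 0.06 rad (all of step 1 and all of step 2 and value of joint stick_swing between -0.06 and 0.06 rad and value of joint stick_nod between -0.06 and 0.06 rad); the robot touches nothing.
It fails at once if the robot pushes against the camera or the board that carries it with over 8 N (contact force between any of the arm, the fingers and photo_board above 8 N).
It fails at once if one of the other two modules is moved more than 30 mm (distance of any of middle_module, slim_module from where it was at the start of the episode above 0.03 m).
It fails at once if the tape roll or the cutters are moved more than 40 mm (distance of any of tape_roll, side_cutters from where it was at the start of the episode above 0.04 m).
It also fails if it takes over 70 s, if anything falls off the work surface, if the arm or the gripper's body presses on something with over 40 N, if the wrist force passes 120 N, or if a joint passes its speed limit or range.

## Working session

There is one attempt and no reset: what is moved stays moved. The work goes in short steps, each a Python script; the robot and the scene stay as the last script left them, time stands still between calls to the robot, and variables do not carry over. Pictures are saved under pics/ and viewed, at most 10 in all, crops included, and the job is handed in when it is done.

```bash
ls; mkdir -p pics
python3 - <<'E'
from cell import arm
import cv2,numpy as np
for n in("scene","top"):
    s=arm.snapshot(n); cv2.imwrite(f"pics/{n}0.png",s["pixels"]); print(n,s["mtx"].tolist(),np.round(s["camera_from_world"],4).tolist(),[k for k in s])
    np.savez(f"{n}0.npz",**{k:np.array(v) for k,v in s.items()})
print(arm.get_t(),arm.get_orientation(),arm.get_eef_pos())
E
```

```text
cell.py
pics
scene [[476.75840972494495, 0.0, 254.71073516712246], [0.0, 476.75840972494495, 191.46094226691508], [0.0, 0.0, 1.0]] [[0.785, -0.6193, -0.0184, -0.4728], [0.2938, 0.3459, 0.8911, -0.3969], [-0.5455, -0.7049, 0.4535, -1.5851], [0.0, 0.0, 0.0, 1.0]] ['pixels', 'mtx', 'camera_from_world']
top [[346.73340834564294, 0.0, 257.0824686135089], [0.0, 346.73340834564294, 192.18310996780713], [0.0, 0.0, 1.0]] [[-0.0045, -1.0, -0.0057, -0.0173], [0.9885, -0.0053, 0.1512, -0.6215], [-0.1512, -0.005, 0.9885, -1.3539], [0.0, 0.0, 0.0, 1.0]] ['pixels', 'mtx', 'camera_from_world']
0.1 [-3.11606632e+00 -3.88069345e-01  4.90924791e-04] [ 0.15924567 -0.62965956  0.23794636]
```

View both.

Run:
```python
import cv2
for n in("scene","top"):
    i=cv2.imread(f"pics/{n}0.png"); cv2.imwrite(f"pics/{n}0b.png",cv2.resize(i,(800,600),interpolation=cv2.INTER_CUBIC))
```

```text
(no output)
```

View pics/scene0b.png

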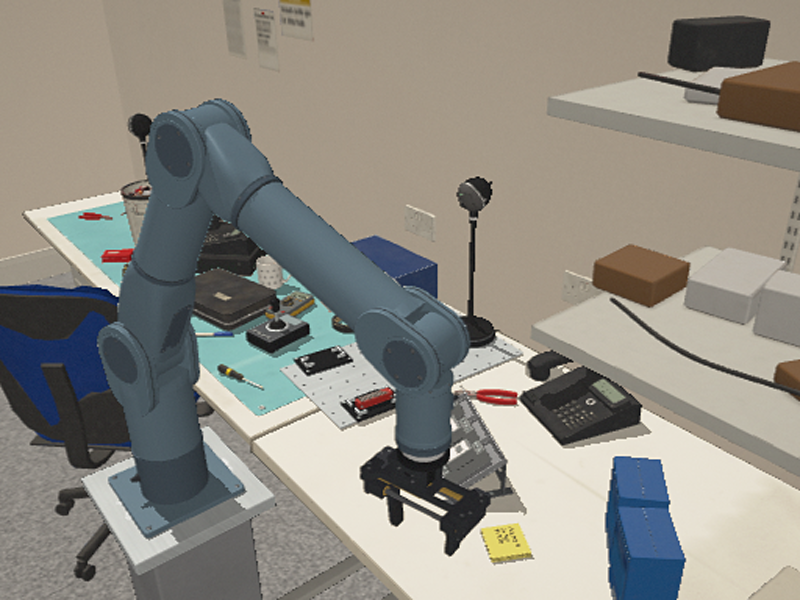

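View pics/top0b.png

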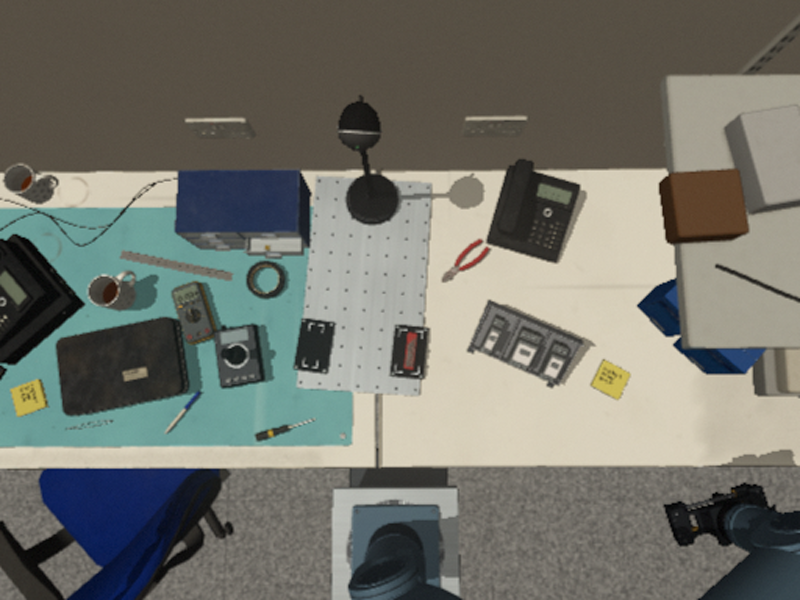

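```bash
cat > h.py <<'E'
from cell import arm
import cv2,numpy as np
from scipy.spatial.transform import Rotation as R
def down(a,tilt=0.0,axis=None):
    """tool down, its closing line y at world angle a (mod pi)"""
    y=np.array([np.cos(a),np.sin(a),0]); z=np.array([0,0,-1.]); x=np.cross(y,z)
    return R.from_matrix(np.c_[x,y,z])
def snap(n,f):
    s=arm.snapshot(n); cv2.imwrite(f"pics/{f}.png",s["pixels"]); np.savez(f"{f}.npz",**{k:np.array(v) for k,v in s.items()}); return s
def P(s): return s["mtx"]@np.diag([1,-1,-1.])@np.array(s["camera_from_world"])[:3]
def proj(s,X):
    h=np.c_[np.atleast_2d(X),np.ones(len(np.atleast_2d(X)))]@P(s).T; return h[:,:2]/h[:,2:]
def back(s,uv,z):
    out=[]
    for u,v in np.atleast_2d(uv):
        p=P(s); A=p[:, :2]; H=np.c_[A,p[:,2]*z+p[:,3]]; w=np.linalg.solve(H,[u,v,1]); out.append(w[:2]/w[2])
    return np.array(out)
E
python3 - <<'E'
from h import *
print("closing dir now",R.from_rotvec(arm.get_orientation()).as_matrix().round(2).tolist())
for p,a in (((.3,-.4,.5),0),((.3,-.4,.5),1.57),((.1,.45,.5),1.57),((.1,.45,.5),0)):
    for s in(0,np.pi):
        q=arm.inverse_kinematics(np.array(p),down(a+s).as_rotvec()); print(p,a,s,None if q is None else np.round(q,2))
arm.move_pose(np.array((.3,-.4,.5)),down(-.9+1.57).as_rotvec()) if 0 else None
E
```

```text
closing dir now [[0.97, 0.25, -0.0], [0.25, -0.97, 0.0], [-0.0, -0.0, -1.0]]
(0.3, -0.4, 0.5) 0 0 [ 1.14  0.12 -0.34  1.5   0.04  1.53  0.8 ]
(0.3, -0.4, 0.5) 0 3.141592653589793 [ 0.67  0.1   0.19  1.53 -0.02  1.52 -2.28]
(0.3, -0.4, 0.5) 1.57 0 [ 1.37  0.15 -0.61  1.49  0.09  1.53  2.33]
(0.3, -0.4, 0.5) 1.57 3.141592653589793 [ 0.87  0.11 -0.04  1.51  0.    1.52 -0.74]
(0.1, 0.45, 0.5) 1.57 0 [-0.45  0.12 -1.09  1.56  0.11  1.53  0.03]
(0.1, 0.45, 0.5) 1.57 3.141592653589793 None
(0.1, 0.45, 0.5) 0 0 [-0.44  0.13 -1.11  1.56  0.11  1.53 -1.55]
(0.1, 0.45, 0.5) 0 3.141592653589793 [-0.44  0.13 -1.11  1.56  0.11  1.53  1.6 ]
```

Run:
```python
import cv2
i=cv2.imread("pics/top0.png")
a=cv2.resize(i[180:265,185:385],(800,340),interpolation=cv2.INTER_CUBIC)
cv2.imwrite("pics/topc.png",a)
```

```text
(no output)
```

View pics/topc.png

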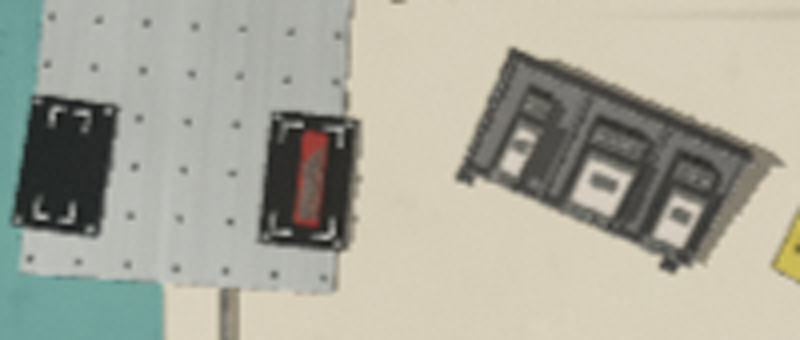

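Run:
```python
from h import *
arm.move_joints([0.87,.11,-.04,1.51,0,1.52,-.74]); print(arm.get_t())
arm.move_joints([-1.4,.11,-.04,1.51,0,1.52,-.74]); print(arm.get_t())
s=snap("scene","scene1")
i=s["pixels"]; 
c=cv2.resize(i[190:350,130:350],(800,582),interpolation=cv2.INTER_CUBIC); cv2.imwrite("pics/s1c.png",c)
```

```text
1.5083
4.6917
```

View pics/s1c.png

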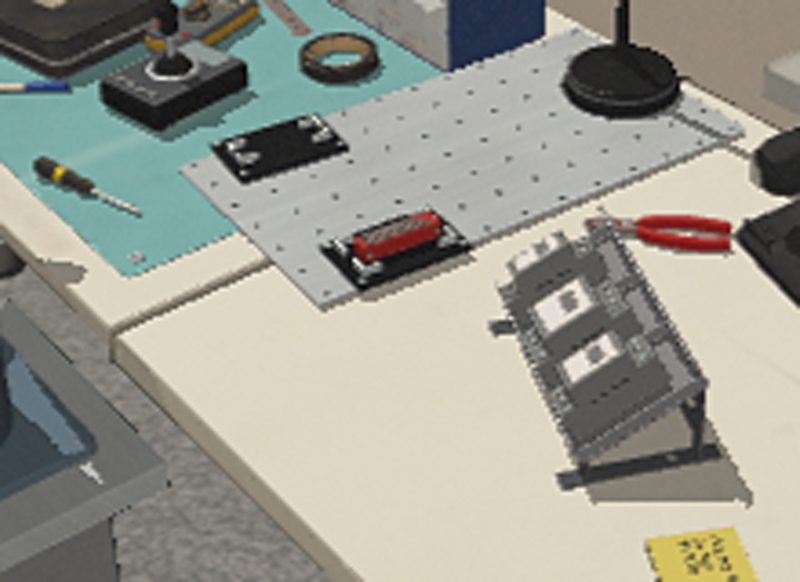

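```bash
cat > fit.py <<'E'
from h import *
from scipy.optimize import least_squares
T=dict(np.load("top0.npz")); S=dict(np.load("scene1.npz"))
fT=lambda p:(np.array(p,float)+.5)/4-.5+[185,180]
fS=lambda p:(np.array(p,float)+.5)/(800/220)-.5+[130,190]
def place(q,X): 
    c,s=np.cos(q[2]),np.sin(q[2]); X=np.atleast_2d(X); return np.c_[q[0]+c*X[:,0]-s*X[:,1],q[1]+s*X[:,0]+c*X[:,1],X[:,2]+(q[3] if len(q)>3 else 0)]
def fit(obj,q0,free_z=True):
    # obj: list of (view, uv, local pt)
    def r(q):
        return np.concatenate([((proj(T if v=='T' else S,place(q,X))[0])-(fT(uv) if v=='T' else fS(uv))) for v,uv,X in obj])
    a=least_squares(r,q0,loss='soft_l1'); return a.x,r(a.x).reshape(-1,2)
def rk(s,y,n,c=np.radians(28)): return [s*np.cos(c)-n*np.sin(c),y,.058+s*np.sin(c)+n*np.cos(c)]
board=[('T',(20,271),(-.29,.16,.006)),('T',(336,291),(-.29,-.16,.006)),('S',(180,168),(-.29,.16,.006)),('S',(322,310),(-.29,-.16,.006)),('S',(745,130),(.29,-.16,.006)),('S',(580,28),(.29,.16,.006))]
d=(.068,.044)
seat=[('T',(276,112),(d[0],d[1],0)),('T',(358,120),(d[0],-d[1],0)),('T',(342,248),(-d[0],-d[1],0)),('T',(258,240),(-d[0],d[1],0)),
 ('S',(320,245),(-d[0],d[1],0)),('S',(362,287),(-d[0],-d[1],0)),('S',(470,245),(d[0],-d[1],0)),('S',(430,207),(d[0],d[1],0))]
rack=[('T',(512,50),rk(.064,.123,.038)),('T',(750,155),rk(.064,-.123,.038)),('S',(705,382),rk(.064,-.123,.038)),('S',(575,455),rk(-.064,-.123,.024)),('S',(600,225),rk(.064,.123,.038)),('S',(500,285),rk(-.064,.123,.024))]
if __name__=="__main__":
    np.set_printoptions(precision=4,suppress=True)
    qb,rb=fit(board,[.5,0,0,.002]);print("board",qb);print(rb.round(1).tolist())
    qs,rs=fit(seat,[.3,-.1,0,.016]);print("seat",qs);print(rs.round(1).tolist())
    print("seat predicted from board",place(qb[:3],[-.18,-.125,.016]))
    qr,rr=fit(rack,[.4,-.4,-.4,0.]);print("rack",qr);print(rr.round(1).tolist())
    np.savez("fit.npz",qb=qb,qs=qs,qr=qr)
    def poly(im,s,pts,k,off,col):
        uv=((proj(s,pts)-off+.5)*k-.5).round(1); cv2.polylines(im,[(uv*8).astype(int)],True,col,1,cv2.LINE_AA,3)
    k=6
    out=[]
    for s,off,(w,h) in((T,(245,185),(133,75)),(S,(255,225),(133,100))):
        im=cv2.resize(s["pixels"][off[1]:off[1]+h//1,off[0]:off[0]+w],None,fx=k,fy=k,interpolation=cv2.INTER_CUBIC)
        if s is T: im=im[:, :]
        r=lambda a:place(qr,[rk(*p) for p in a])
        poly(im,s,r([(-.064,.123,.024),(-.064,-.123,.024),(-.064,-.123,0),(-.064,.123,0)]),k,off,(0,255,255))
        poly(im,s,r([(.064,.123,.038),(.064,-.123,.038),(-.064,-.123,.014),(-.064,.123,.014)]),k,off,(0,255,0))
        B=place(qs,[(d[0],d[1],0),(d[0],-d[1],0),(-d[0],-d[1],0),(-d[0],d[1],0)]); poly(im,s,B,k,off,(255,255,0))
        for sc,yc,hw,hl,n in((-.012,0,.025,.031,.058),(-.012,0,.025,.05,.036)):
            poly(im,s,r([(sc+hl,yc+hw,n),(sc+hl,yc-hw,n),(sc-hl,yc-hw,n),(sc-hl,yc+hw,n)]),k,off,(255,0,255))
        out.append(im)
    cv2.imwrite("pics/ovT.png",out[0]); cv2.imwrite("pics/ovS.png",out[1])
E
python3 fit.py
```

```text
board [ 0.6807  0.0761 -0.0648 -0.0005]
[[0.2, 0.1], [-0.3, -0.1], [-0.3, 0.4], [-0.0, -0.8], [0.8, 0.2], [-0.3, 0.2]]
seat [ 0.4934 -0.0386 -0.1204  0.0164]
[[-0.7, -1.0], [0.2, -0.5], [0.5, 0.8], [-0.1, 0.2], [-0.3, 0.1], [-0.8, 0.1], [0.8, 0.1], [0.1, -0.2]]
seat predicted from board [[ 0.493 -0.037  0.016]]
rack [ 0.5231 -0.331  -0.4216 -0.0175]
[[-0.3, 0.8], [-0.3, 0.3], [-2.2, -2.9], [0.7, 1.0], [1.6, -2.3], [0.5, 2.5]]
```

View pics/ovS.png

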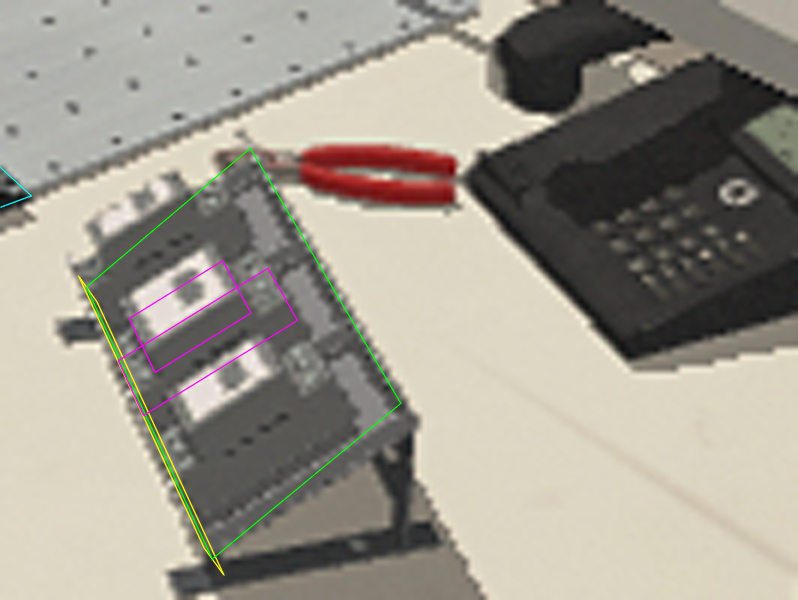

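View pics/ovT.png

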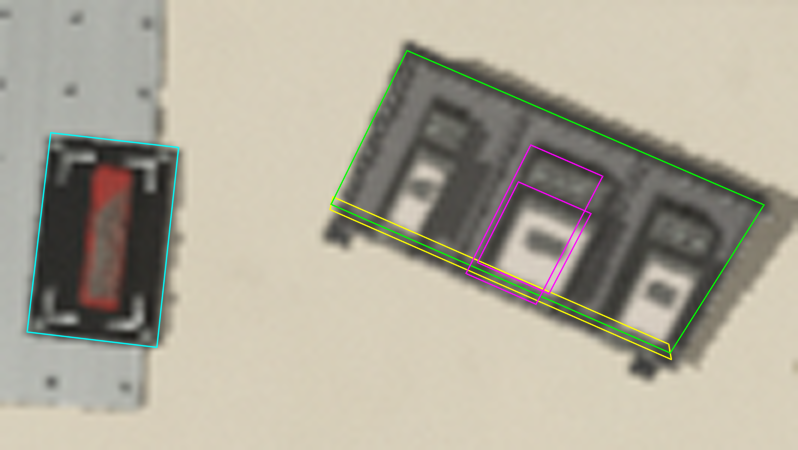

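Run:
```python
from fit import *
k=12; ims=[]
for s,(x,y,w,h) in((T,(322,204,27,36)),(S,(268,257,39,36))):
    im=cv2.resize(s["pixels"][y:y+h,x:x+w],None,fx=k,fy=k,interpolation=cv2.INTER_LANCZOS4)
    im=cv2.convertScaleAbs(im,alpha=1.15)
    for i in range(w):
        if (x+i)%5==0: cv2.line(im,(i*k+6,0),(i*k+6,8),(0,0,255),1); cv2.putText(im,str(x+i),(i*k-4,20),0,.35,(0,0,255))
    for i in range(h):
        if (y+i)%5==0: cv2.line(im,(0,i*k+6),(8,i*k+6),(0,0,255),1); cv2.putText(im,str(y+i),(10,i*k+10),0,.35,(0,0,255))
    ims.append(im)
cv2.imwrite("pics/mod.png",np.hstack(ims))
```

```text
(no output)
```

View pics/mod.png

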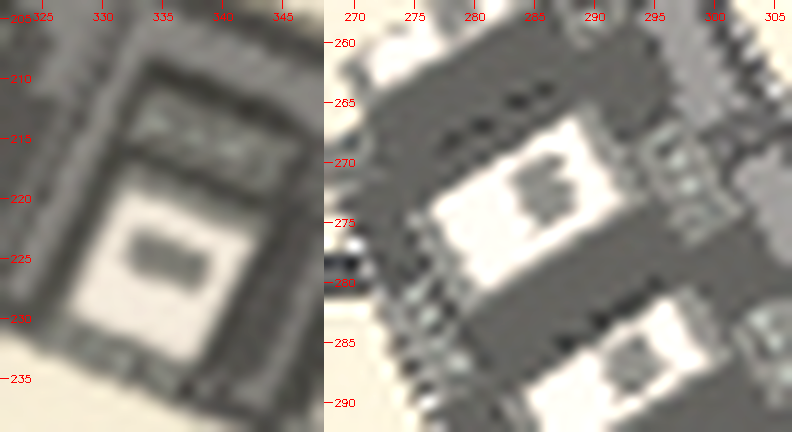

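Run:
```python
from fit import *
np.set_printoptions(precision=4,suppress=True)
t=np.array([(120,188),(258,235),(192,363),(72,310)]); c=np.array([(251,118),(301,190),(158,290),(109,212)])
tp=(t+.5)/12-.5+[322,204]; sp=(c+.5)/12-.5+[268,257]
X=cv2.triangulatePoints(P(T),P(S),tp.T.astype(float),sp.T.astype(float)); X=(X[:3]/X[3]).T; print(X, X.mean(0))
print("reproj",proj(T,X)-tp)
u=(X[0]+X[1]-X[2]-X[3])/2; v=(X[0]+X[3]-X[1]-X[2])/2
print("along",u,np.linalg.norm(u),"yaw",np.arctan2(u[1],u[0]),"slope deg",np.degrees(np.arcsin(u[2]/np.linalg.norm(u))),"across",v,np.linalg.norm(v),"yaw",np.arctan2(-v[0],v[1]))
# joint fit: module frame, yaw, slope fixed 28, label half sizes free
def mod(q):
    x,y,z,w,hl,hw=q; Rm=R.from_euler('ZY',[w,-np.radians(28)]).as_matrix(); L=np.array([(hl,hw,0),(hl,-hw,0),(-hl,-hw,0),(-hl,hw,0)]); return L@Rm.T+[x,y,z],Rm
f=lambda q:np.concatenate([(proj(T,mod(q)[0])-tp).ravel(),(proj(S,mod(q)[0])-sp).ravel()])
a=least_squares(f,[*X.mean(0),-.4,.025,.022]); print("fit",a.x,"rms px",np.sqrt(np.mean(a.fun**2)))
o=a.x[:3]-mod(a.x)[1]@[0,0,.058]; print("module origin",o)
# rack consistency: middle floor at .058 when s=0
s=(o[2]-.058)/np.sin(np.radians(28)); print("s of module on floor",s)
```

```text
[[ 0.5076 -0.3041  0.1145]
 [ 0.4907 -0.3444  0.1211]
 [ 0.4526 -0.3283  0.0964]
 [ 0.4685 -0.2905  0.0933]] [ 0.4799 -0.3168  0.1063]
reproj [[ 0.3069 -0.4536]
 [ 0.0522 -0.0771]
 [ 0.2219 -0.3313]
 [ 0.0085 -0.0128]]
along [ 0.0386 -0.0148  0.0229] 0.04723935735159277 yaw -0.366377325039088 slope deg 29.00010870146308 across [ 0.0164  0.0391 -0.0049] 0.04266451540568499 yaw -0.3971803653217263
fit [ 0.4798 -0.3168  0.1064 -0.3681  0.0235  0.0205] rms px 0.3733321992396414
module origin [ 0.5052 -0.3266  0.0552]
s of module on floor -0.006062923015172477
```

```bash
cat >> h.py <<'E'
SEAT=np.array([.4934,-.0386,.016]); SW=-.12
MOD=np.array([.5052,-.3266,.0552]); MW=-.375
RM=R.from_euler('ZY',[MW,-np.radians(28)]).as_matrix()
def tool(y,z):
    return R.from_matrix(np.c_[np.cross(y,z),y,z]).as_rotvec()
def yax(w): return np.array([-np.sin(w),np.cos(w),0])
E
python3 - <<'E'
from fit import *
D=np.array([0,0,-1.])
for sg in(1,-1):
  for nm,p,r in(("hex",SEAT+[0,0,.006],tool(sg*yax(SW),D)),("drop",[.414,-.137,.01],tool(sg*yax(SW),D)),("grasp",MOD+RM@[0,0,.022],tool(sg*RM[:,1],-RM[:,2])),("gr_up",MOD+RM@[0,0,.14],tool(sg*RM[:,1],-RM[:,2])),("gr_hi",MOD+RM@[0,0,.022]+[0,0,.15],tool(sg*RM[:,1],-RM[:,2])),("seat",SEAT+[0,0,.022],tool(sg*yax(SW),D)),("stick",[.45,.35,.098],tool(sg*yax(0),D))):
    q=arm.inverse_kinematics(np.array(p),r); print(sg,nm,None if q is None else np.round(q,2))
k=12; ims=[]
for s,(x,y,w,h) in((T,(134,204,33,40)),(S,(155,183,33,40))):
    im=cv2.resize(s["pixels"][y:y+h,x:x+w],None,fx=k,fy=k,interpolation=cv2.INTER_LANCZOS4)
    im=cv2.convertScaleAbs(im,alpha=1.6)
    for i in range(w):
        if (x+i)%5==0: cv2.line(im,(i*k+6,0),(i*k+6,8),(0,0,255),1); cv2.putText(im,str(x+i),(i*k-4,20),0,.35,(0,0,255))
    for i in range(h):
        if (y+i)%5==0: cv2.line(im,(0,i*k+6),(8,i*k+6),(0,0,255),1); cv2.putText(im,str(y+i),(10,i*k+10),0,.35,(0,0,255))
    ims.append(im)
cv2.imwrite("pics/con.png",np.hstack(ims))
E
```

```text
1 hex [-0.24  0.66  0.28  2.07 -0.4   0.46  1.8 ]
1 drop [ 0.06  0.63  0.19  2.21 -0.35  0.33  2.  ]
1 grasp [ 0.97  0.62 -0.52  2.16  1.92  0.19 -0.07]
1 gr_up [ 1.26  0.37 -0.79  2.24  0.85  0.23  0.96]
1 gr_hi [ 0.26  0.27  0.33  2.13 -0.57  0.32  2.26]
1 seat [-0.26  0.63  0.31  2.07 -0.39  0.49  1.79]
1 stick [-0.86  0.6   0.15  1.86 -0.14  0.7   0.95]
-1 hex [-0.45  0.73  0.57  2.08 -0.76  0.54 -1.02]
-1 drop [-0.34  0.77  0.71  2.23 -1.07  0.54 -0.48]
-1 grasp [0.24 0.59 0.37 2.2  4.29 0.29 0.5 ]
-1 gr_up [-0.04  0.33  0.72  2.3  -1.28  0.33 -0.16]
-1 gr_hi [-0.01  0.3   0.66  2.14 -0.84  0.38 -0.63]
-1 seat [-0.5   0.72  0.63  2.08 -0.77  0.59 -1.01]
-1 stick [-0.97  0.61  0.31  1.87 -0.27  0.71 -2.08]
```

View pics/con.png

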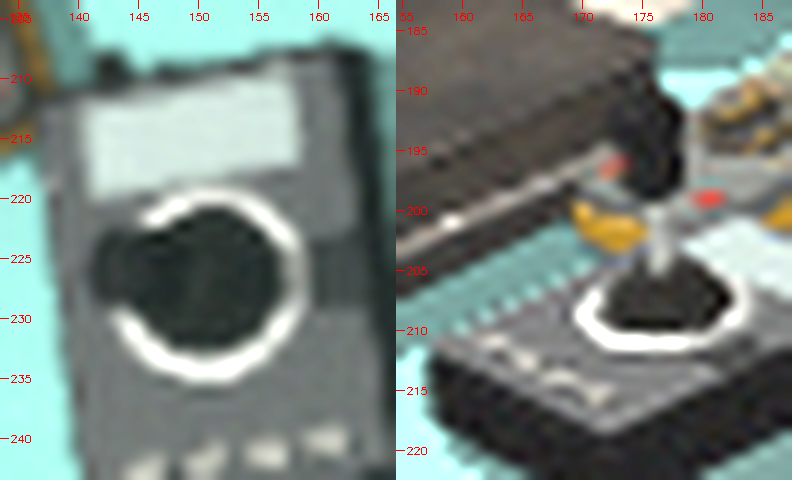

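Run:
```python
from h import *
D=np.array([0,0,-1.]); r=tool(-yax(SW),D)
print("ring",back(dict(np.load("top0.npz")),(150.7,226.8),.041),back(dict(np.load("scene1.npz")),(176.3,207),.041))
print("hex top",back(dict(np.load("top0.npz")),((311.75+.5)/4-.5+185,(178.5+.5)/4-.5+180),.041))
arm.set_gripper(.056,15)
arm.move_pose(SEAT+[0,0,.15],r); print(arm.get_t(),arm.get_wrist_force().round(1) if hasattr(arm.get_wrist_force(),'round') else arm.get_wrist_force())
arm.move_l(SEAT+[0,0,.0065],feed=.12); print("low",arm.get_eef_pos(),arm.get_wrist_force())
arm.set_gripper(0,15); print("open",arm.get_opening(),arm.get_grasp_force())
arm.move_l(SEAT+[0,0,.09],feed=.15)
print("held",arm.get_opening(),arm.get_wrist_force(),arm.get_t())
```

```text
ring [[0.48443985 0.40632807]] [[0.49078534 0.42394914]]
hex top [[ 0.49245354 -0.04171688]]
7.9667 [ 0.5  0.4 -0.2]
low [ 0.49386469 -0.03866559  0.02301293] [ 0.15106113 -0.21250363 -0.00768584]
open 0.02569663462961342 15.000132769346237
held 0.025958790334704718 [-0.13140778  0.26120518 -1.49976092] 10.575
```

Run:
```python
from h import *
D=np.array([0,0,-1.])
p=np.array([.414,-.140,.1])
arm.move_l(p,feed=.18); p[2]=.0085; arm.move_l(p,feed=.1); print(arm.get_wrist_force(),arm.get_eef_pos())
arm.set_gripper(.05); arm.dwell(.1); p[2]=.14; arm.move_l(p,feed=.25); print(arm.get_wrist_force(),arm.get_t())
for tl in(10,14,18,22,28):
  a=np.radians(28-tl) # tool tilts about module y so that its lean is tl
  for sg in(1,-1):
    Rt=R.from_euler('ZY',[MW,-np.radians(tl)]).as_matrix(); Rs=R.from_euler('ZY',[SW,a]).as_matrix()
    o=[]
    for pp,Q in((MOD+RM@[0,0,.024],Rt),(MOD+RM@[0,0,.024]+[0,0,.12],Rt),(SEAT+[0,0,.024],Rs),(SEAT+[0,0,.13],Rs)):
        q=arm.inverse_kinematics(pp,tool(sg*Q[:,1],-Q[:,2])); o.append(None if q is None else np.round(q,2).tolist())
    print(tl,sg,*o)
```

```text
[ 0.20362859  0.01212159 -1.6873357 ] [ 0.41428392 -0.14008171  0.00879876]
[-0.2462745   0.91667092  0.56491947] 13.8167
10 1 [0.55, 0.59, -0.05, 1.95, 0.01, 0.43, 1.7] [0.41, 0.4, 0.13, 1.89, -0.12, 0.68, 1.81] [0.63, 0.97, -0.9, 1.76, 0.7, 1.15, 0.88] [0.63, 0.77, -0.9, 1.73, 0.51, 1.26, 1.0]
10 -1 [-0.01, 0.72, 0.71, 1.98, -0.93, 0.59, -0.63] [-0.17, 0.57, 0.93, 1.92, -0.71, 0.81, -0.81] [-0.51, 0.91, 0.75, 1.83, -0.67, 1.05, -1.1] [-0.58, 0.76, 0.87, 1.8, -0.56, 1.21, -1.16]
14 1 [0.6, 0.58, -0.1, 2.0, 0.07, 0.33, 1.66] [0.45, 0.37, 0.09, 1.95, -0.12, 0.58, 1.82] [0.64, 0.93, -0.9, 1.82, 0.73, 1.07, 0.85] [0.64, 0.73, -0.9, 1.78, 0.52, 1.17, 0.99]
14 -1 [0.04, 0.67, 0.63, 2.03, -1.01, 0.49, -0.54] [-0.17, 0.52, 0.91, 1.98, -0.75, 0.71, -0.77] [-0.52, 0.87, 0.75, 1.89, -0.7, 0.96, -1.08] [-0.61, 0.72, 0.88, 1.86, -0.57, 1.13, -1.15]
18 1 [0.65, 0.57, -0.16, 2.05, 0.16, 0.22, 1.58] [0.51, 0.35, 0.02, 2.0, -0.12, 0.48, 1.82] [0.54, 0.81, -0.72, 1.88, 0.62, 0.89, 0.93] [0.66, 0.68, -0.9, 1.84, 0.53, 1.09, 0.98]
18 -1 [0.13, 0.62, 0.51, 2.08, -1.11, 0.37, -0.41] [-0.15, 0.47, 0.87, 2.04, -0.81, 0.61, -0.71] [-0.54, 0.83, 0.74, 1.94, -0.73, 0.87, -1.05] [-0.64, 0.68, 0.89, 1.91, -0.59, 1.04, -1.14]
22 1 [1.0, 0.63, -0.57, 2.09, 1.15, 0.27, 0.69] [0.61, 0.33, -0.09, 2.05, -0.07, 0.38, 1.79] [0.54, 0.78, -0.73, 1.94, 0.67, 0.81, 0.88] [0.67, 0.64, -0.9, 1.9, 0.55, 1.0, 0.96]
22 -1 [0.3, 0.57, 0.3, 2.13, -1.24, 0.22, -0.23] [-0.11, 0.43, 0.81, 2.09, -0.87, 0.51, -0.63] [-0.54, 0.79, 0.73, 2.0, -0.76, 0.77, -1.02] [-0.66, 0.63, 0.9, 1.97, -0.6, 0.95, -1.13]
28 1 [1.38, 0.87, -1.07, 2.15, 1.74, 0.59, 0.31] [0.87, 0.34, -0.38, 2.12, 0.2, 0.23, 1.55] [0.55, 0.73, -0.73, 2.02, 0.78, 0.68, 0.77] [0.69, 0.58, -0.9, 1.98, 0.59, 0.87, 0.92]
28 -1 [0.24, 0.59, 0.37, 2.21, 4.3, 0.29, 0.49] [0.03, 0.36, 0.62, 2.17, -1.03, 0.35, -0.45] [-0.54, 0.74, 0.69, 2.09, -0.83, 0.62, -0.95] [-0.7, 0.57, 0.9, 2.05, -0.63, 0.81, -1.11]
```

```bash
cat >> h.py <<'E'
TL=14.
def graspR(w,lean,sg=-1):
    Q=R.from_euler('ZY',[w,-np.radians(lean)]).as_matrix(); return tool(sg*Q[:,1],-Q[:,2])
E
python3 - <<'E'
from h import *
np.set_printoptions(precision=4,suppress=True)
g=MOD+RM@[0,0,.024]; r=graspR(MW,TL)
arm.set_gripper(.070,35)
arm.move_pose(g+[0,0,.12],r); print(arm.get_t(),arm.get_qpos())
arm.move_l(g+[0,0,.04],feed=.15); f0=np.array(arm.get_wrist_force())
arm.move_l(g,feed=.06); print("df",np.array(arm.get_wrist_force())-f0, arm.get_eef_pos()-g)
arm.set_gripper(0,35); print("open",arm.get_opening(),arm.get_grasp_force(),np.array(arm.get_wrist_force())-f0)
if arm.get_opening()>.04:
    arm.move_l(g+[0,0,.04],feed=.06); arm.move_l(g+[0,0,.13],feed=.15); print("held",arm.get_opening(),np.array(arm.get_wrist_force())-f0,arm.get_t())
E
```

```text
15.1333 [-0.1697  0.5205  0.9091  1.9831 -0.753   0.7113 -0.7662]
df [ 0.194  -0.3216  0.2526] [ 0.     -0.0003  0.0001]
open 0.049562242816571914 34.8303331900388 [-0.0064  1.1296  2.4743]
held 0.050182267059345226 [-0.1439 -0.726  -3.5204] 18.6333
```

Run:
```python
from h import *
np.set_printoptions(precision=4,suppress=True)
g=SEAT+[0,0,.024]
arm.move_pose(g+[0,0,.07],graspR(SW,TL-28)); print(arm.get_t(),arm.get_eef_pos()-g,arm.get_opening())
ims=[];k=8
for n in("top","scene"):
    s=snap(n,n+"2"); c=proj(s,SEAT+[0,0,.1])[0].astype(int); x,y,w,h=c[0]-25,c[1]-30,50,60; print(n,x,y)
    im=cv2.resize(s["pixels"][y:y+h,x:x+w],None,fx=k,fy=k,interpolation=cv2.INTER_LANCZOS4); im=cv2.convertScaleAbs(im,alpha=1.15)
    for i in range(0,w):
        if (x+i)%5==0: cv2.line(im,(i*k+4,0),(i*k+4,8),(0,0,255),1); cv2.putText(im,str(x+i),(i*k-6,18),0,.33,(0,0,255))
    for i in range(0,h):
        if (y+i)%5==0: cv2.line(im,(0,i*k+4),(8,i*k+4),(0,0,255),1); cv2.putText(im,str(y+i),(10,i*k+8),0,.33,(0,0,255))
    # predicted outlines of the module, hanging at .07: tall top face, low faces
    for L,z in((.031,.058),(.05,.036),(.05,0)):
        M=R.from_euler('z',SW).as_matrix(); Q=np.array([(L,.025,z),(L,-.025,z),(-L,-.025,z),(-L,.025,z)])@M.T+SEAT+[0,0,.07]
        uv=(proj(s,Q)-[x,y]+.5)*k-.5; cv2.polylines(im,[(uv*8).astype(int)],True,(255,0,255),1,cv2.LINE_AA,3)
    ims.append(im)
cv2.imwrite("pics/held.png",np.hstack(ims))
```

```text
19.775 [ 0.0002 -0.0022  0.0706] 0.049506645391558614
top 236 192
scene 212 204
```

View pics/held.png

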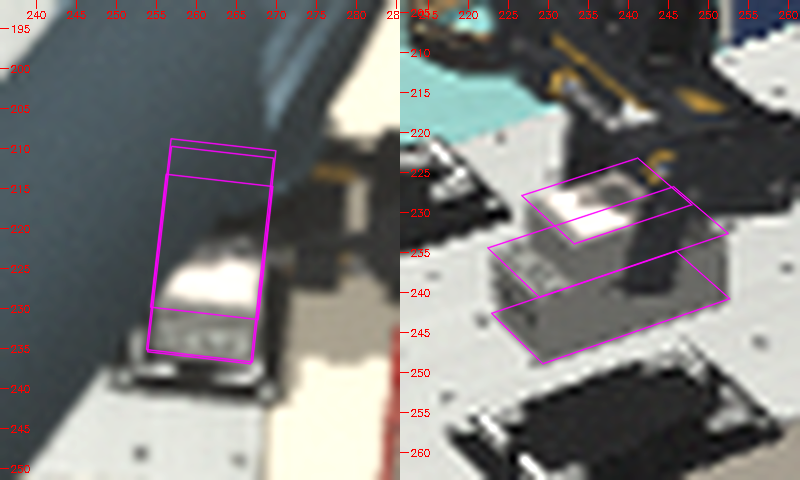

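```bash
cat > place.py <<'E'
from h import *
np.set_printoptions(precision=4,suppress=True)
g=SEAT+[0,0,.024]; W=lambda:np.array(arm.get_wrist_force())
print(arm.get_eef_pos()-g-[0,0,.07])
arm.move_l(g+[0,0,.015],feed=.1); arm.dwell(.3); f0=W(); print("f0",f0,arm.get_eef_pos()-g)
for h in np.arange(.012,-.0035,-.0015):
    arm.move_l(g+[0,0,h],feed=.03); f=W()-f0; print(round(h,4),f.round(1),arm.get_moment(),(arm.get_eef_pos()-g).round(4))
    if f[2]>4: break
print(arm.get_t())
E
python3 place.py
```

```text
[ 0.0002 -0.0021  0.0008]
f0 [ 0.0806  0.3401 -3.3711] [0.0003 0.0001 0.0154]
0.012 [-0.3 -0.6 -0.6] [-0.0439 -0.5119  0.0055] [0.0002 0.     0.012 ]
0.0105 [-0.7  1.2  0.2] [ 0.2665 -0.3478  0.0011] [-0.0003  0.0004  0.0103]
0.009 [-0.2  1.7 -1. ] [ 0.4439 -0.5554 -0.03  ] [0.0001 0.0004 0.0088]
0.0075 [ 1.1  2.3 -0.5] [ 0.5944 -0.5991 -0.0126] [0.0002 0.0003 0.0074]
0.006 [ 1.6  3.6 -0.3] [ 0.7489 -0.5962 -0.0179] [0.0002 0.0003 0.006 ]
0.0045 [0.7 3.4 0.4] [ 0.9081 -0.6908 -0.0294] [0.0002 0.0003 0.0045]
0.003 [0.5 4.2 4. ] [ 1.2167 -0.5852 -0.0754] [0.0003 0.0003 0.0031]
22.625
```

```bash
cat > place2.py <<'E'
from h import *
np.set_printoptions(precision=4,suppress=True)
g=SEAT+[0,0,.024]; W=lambda:np.array(arm.get_wrist_force()); f0=np.array([.08,.34,-3.37])
for d in(.001,.002,.003):
    o=yax(SW)*d; arm.move_l(g+o+[0,0,.0045],feed=.03); f=W()-f0; print("y",d,f.round(1))
    if f[1]<.8: break
for h in(.003,.002,.001,0,-.001,-.002):
    arm.move_l(g+o+[0,0,h],feed=.03); f=W()-f0; print(h,f.round(1),arm.get_moment(),(arm.get_eef_pos()-g-o).round(4))
    if f[2]>4: break
print(arm.get_t())
E
python3 place2.py
```

```text
y 0.001 [ 0.1  1.6 -0.1]
y 0.002 [-0.1 -1.  -0.3]
0.003 [ 0.2 -1.8  2.3] [-0.2133 -0.2368  0.0749] [ 0.     -0.0006  0.0031]
0.002 [-1.3 -1.4 12.5] [0.1176 0.5814 0.0903] [ 0.     -0.0007  0.003 ]
23.625
```

Run:
```python
from h import *
np.set_printoptions(precision=4,suppress=True)
p=np.array(arm.get_eef_pos()); arm.set_gripper(.066); print(arm.get_opening(),arm.get_wrist_force())
arm.move_l(p+[0,0,.02],feed=.08); print(arm.get_wrist_force())
arm.move_l(p+[0,0,.2],feed=.25)
q=arm.get_qpos(); print(q,arm.get_t())
# console from edges: go towards the stick, well above
C=np.array([.485,.408,0]); 
arm.move_pose(C+[0,0,.22],down(np.pi/2+.14-np.pi).as_rotvec()); print(arm.get_t(),arm.get_qpos(),arm.get_eef_pos())
ims=[];k=8
for n,o in(("scene",[0,0,.05]),):
    s=snap(n,n+"3"); c=proj(s,SEAT+o)[0].astype(int); x,y,w,h=c[0]-25,c[1]-30,50,60
    im=cv2.resize(s["pixels"][y:y+h,x:x+w],None,fx=k,fy=k,interpolation=cv2.INTER_LANCZOS4)
    for L,z in((.031,.058),(.05,.036),(.05,0)):
        M=R.from_euler('z',SW).as_matrix(); Q=np.array([(L,.025,z),(L,-.025,z),(-L,-.025,z),(-L,.025,z)])@M.T+SEAT+yax(SW)*.0015
        uv=(proj(s,Q)-[x,y]+.5)*k-.5; cv2.polylines(im,[(uv*8).astype(int)],True,(255,0,255),1,cv2.LINE_AA,3)
    ims.append(im)
# knob/console prediction on the early scene picture and on the top picture
for f in("top0","scene1"):
    s=dict(np.load(f+".npz")); c=proj(s,C+[0,0,.06])[0].astype(int); x,y,w,h=c[0]-25,c[1]-27,50,50; kk=6 if 0 else 4
    im=cv2.resize(s["pixels"][y:y+h,x:x+w],None,fx=kk,fy=kk,interpolation=cv2.INTER_LANCZOS4); im=cv2.convertScaleAbs(im,alpha=1.6)
    M=R.from_euler('z',.14).as_matrix()
    for Q in([(.075,.055,.041),(.075,-.055,.041),(-.075,-.055,.041),(-.075,.055,.041)],[(.013*np.cos(t),.013*np.sin(t),.13) for t in np.arange(0,6.3,.5)],[(.012*np.cos(t),.012*np.sin(t),.091) for t in np.arange(0,6.3,.5)]):
        uv=(proj(s,np.array(Q)@M.T+C)-[x,y]+.5)*kk-.5; cv2.polylines(im,[(uv*8).astype(int)],True,(255,0,255),1,cv2.LINE_AA,3)
    ims.append(im)
out=np.zeros((480,600,3),np.uint8); out[:,:400]=ims[0]; out[:200,400:]=ims[1]; out[200:400,400:]=ims[2]; cv2.imwrite("pics/placed.png",out)
```

```text
0.06645545934327483 [-0.2839 -0.079  -0.981 ]
[ 0.6629 -0.3459 -0.1762]
[-0.6552  0.5698  0.9293  1.7892 -0.4347  1.283  -1.2565] 25.3417
26.9833 [-1.3313  0.6735  0.8624  1.6381 -0.5607  1.0954 -1.7457] [0.4861 0.406  0.2202]
```

View pics/placed.png

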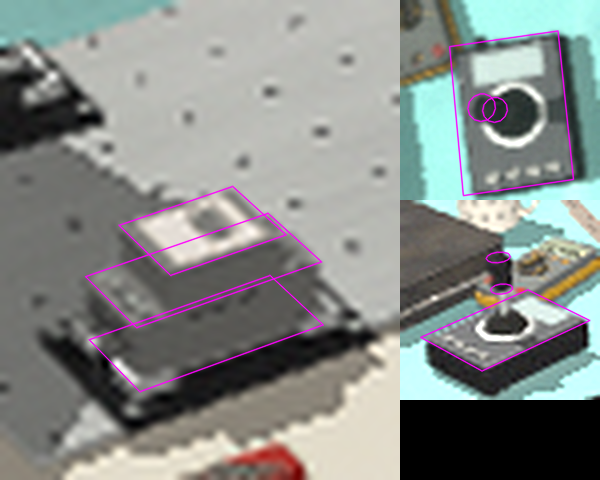

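Run:
```python
from h import *
np.set_printoptions(precision=4,suppress=True)
C=np.array([.485,.408,.098]); y=yax(.14); W=lambda:np.array(arm.get_wrist_force())
arm.set_gripper(.05,20)
arm.move_l(C+[0,0,.06],feed=.15); arm.dwell(.2); f0=W(); arm.move_l(C,feed=.08); print("down",W()-f0,arm.get_eef_pos()-C)
for d in(.01,.018,.024,.029,.031,.033,.035,.037,.039,.041):
    arm.move_l(C-y*d,feed=.05); f=(W()-f0)@y; print(d,f.round(2),((arm.get_eef_pos()-C)@y).round(4))
    if f>8: break
arm.dwell(2.3); print("held",(W()-f0).round(2),arm.get_t())
s=snap("top","top4")
arm.move_l(C,feed=.08); arm.dwell(.3); print("back",(W()-f0).round(2))
arm.move_l(C+[0,0,.15],feed=.15); arm.dwell(.5); s=snap("scene","scene5"); print(arm.get_t())
```

```text
down [0.201  0.6931 0.2095] [0.0004 0.     0.0004]
0.01 0.25 -0.0106
0.018 0.81 -0.0185
0.024 3.1 -0.0241
0.029 2.78 -0.029
0.031 3.87 -0.0309
0.033 3.27 -0.033
0.035 4.26 -0.035
0.037 4.7 -0.037
0.039 4.54 -0.0389
0.041 6.68 -0.0401
held [-1.54  5.77 -3.39] 34.1083
back [-0.12  0.11  0.52]
36.825
```

Run:
```python
from h import *
for f in("top0","top2","top4"):
    p=np.load(f+".npz")["pixels"][60:98,212:248].astype(int); g=p.mean(2)
    m=(g[14:30]>95)&(np.abs(np.arange(36)-18)<13)[None]; v,u=np.nonzero(m); 
    c=np.cov(u,v); w,V=np.linalg.eigh(c); print(f,m.sum(),u.mean().round(1),v.mean().round(1)+14,"band deg",np.degrees(np.arctan(V[1,1]/V[0,1])).round(1))
a,b=[np.load(f+".npz")["pixels"].astype(int) for f in("scene3","scene5")]
s=dict(np.load("scene5.npz"))
for n,X in(("seat",SEAT+[0,0,.03]),("hex",[.414,-.14,.02])):
    c=proj(s,X)[0].astype(int); print(n,np.abs(a-b)[c[1]-15:c[1]+15,c[0]-18:c[0]+18].mean().round(2))
```

```text
top0 29 15.2 24.2 band deg 5.4
top2 41 16.0 24.1 band deg 4.6
top4 34 15.3 24.6 band deg -11.8
seat 1.77
hex 4.06
```

Run:
```python
from h import *
s=dict(np.load("top4.npz")); p=s["pixels"].astype(int); m=(p[...,2]>p[...,1]+50)&(p[...,2]>p[...,0]+40); c=proj(s,[.414,-.14,.02])[0]
v,u=np.nonzero(m); k=np.hypot(u-c[0],v-c[1])<25; print("hex seen",back(s,(u[k].mean(),v[k].mean()),.025),k.sum())
print(arm.get_wrist_force(),arm.get_t()); print(arm.sign_off())
```

```text
hex seen [[ 0.42538101 -0.13667482]] 54
[-0.55028268  0.434135   -0.08160164] 36.825
the job is handed in; nothing more can be done
None
```

I handed the job in at 36.8 s; `sign_off` gave no verdict. The wide module sits flat in the right-hand seat and the hex keys lie on the bench about 70 mm off the board. I held the stick over to the right for 2.3 s, which turned the camera about 17° that way, then let it go; I did not confirm by picture that it stood upright again.

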